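Find and cure the rocking corner of a jig plate

TASK

The steel jig plate on the bench rocks on one of its corners. With your fingertips, press down on the corners until you find the one that sinks, then press the shim tongue beside that corner down flat so that the plate is packed level, and take your hand away. Only touch and press: leave the other three shims standing, and leave the can, the cap, the wrench and the wood block where they are.

Things in the scene. Friction and masses are not known exactly. Their poses are not given: they have to be found in the camera images.
- plate: bright steel jig plate, 150 (own x) x 140 (own y) x 12 mm; origin at the centre of its underside, its top 42 mm above the bench. It cannot slide, turn or be lifted. Three corners are solid (give under 1.5 mm when pressed); one, a different one each time, stands over a 5 mm gap: it sinks 5 mm under about 6 N and springs back level when released. Directions below are along this plate's own axes
- tray: fixed grey steel tray, 160 x 150 mm, rim 34 mm high, origin under its centre on the bench, axes as the plate's. The plate sits in it on a central rubber-bushed stud. Along own x over the plate's middle a grey flat bar (100 x 26 x 6 mm) with a 28 mm tube, 60 mm long, is fixed: top 76 mm above the bench. Bench ledges 34 mm wide, 8 mm high, lie under the shims
- corner_a (a point): the place to press on the plate's top at its -x, +y corner: 58 mm along own -x and 53 mm along own +y from the plate's centre (17 mm in from both edges); moves with the plate
- corner_b (a point): the place to press on the plate's top at its +x, +y corner: 58 mm along own +x and 53 mm along own +y from the plate's centre (17 mm in from both edges); moves with the plate
- corner_c (a point): the place to press on the plate's top at its -x, -y corner: 58 mm along own -x and 53 mm along own -y from the plate's centre (17 mm in from both edges); moves with the plate
- corner_d (a point): the place to press on the plate's top at its +x, -y corner: 58 mm along own +x and 53 mm along own -y from the plate's centre (17 mm in from both edges); moves with the plate
- shim_a (a joint): angle (rad) of the -x, +y corner's shim: steel tongue 24 x 62 x 5 mm, pointing out along +y from a hinge 17.5 mm above the bench, 58 mm along -x and 78 mm along +y from the plate's centre. 0 = standing up 0.35 rad, as at the start; 0.35 = flat, at its stop. Flat, it lifts that corner's packer 5 mm and fills the gap; a sound corner's would jam or tilt the plate. About 8 N at the pad; stays where left
- pad_a (a point): centre of the top of the raised press pad (30 x 26 mm, the long side along own x) on shim_a, 50 mm from its hinge; about 40 mm above the bench when the shim stands up, 23 mm when flat
- shim_b (a joint): angle (rad) of the +x, +y corner's shim: steel tongue 24 x 62 x 5 mm, pointing out along +y from a hinge 17.5 mm above the bench, 58 mm along +x and 78 mm along +y from the plate's centre. 0 = standing up 0.35 rad, as at the start; 0.35 = flat, at its stop. Flat, it lifts that corner's packer 5 mm and fills the gap; a sound corner's would jam or tilt the plate. About 8 N at the pad; stays where left
- pad_b (a point): centre of the top of the raised press pad (30 x 26 mm, the long side along own x) on shim_b, 50 mm from its hinge; about 40 mm above the bench when the shim stands up, 23 mm when flat
- shim_c (a joint): angle (rad) of the -x, -y corner's shim: steel tongue 24 x 62 x 5 mm, pointing out along -y from a hinge 17.5 mm above the bench, 58 mm along -x and 78 mm along -y from the plate's centre. 0 = standing up 0.35 rad, as at the start; 0.35 = flat, at its stop. Flat, it lifts that corner's packer 5 mm and fills the gap; a sound corner's would jam or tilt the plate. About 8 N at the pad; stays where left
- pad_c (a point): centre of the top of the raised press pad (30 x 26 mm, the long side along own x) on shim_c, 50 mm from its hinge; about 40 mm above the bench when the shim stands up, 23 mm when flat
- shim_d (a joint): angle (rad) of the +x, -y corner's shim: steel tongue 24 x 62 x 5 mm, pointing out along -y from a hinge 17.5 mm above the bench, 58 mm along +x and 78 mm along -y from the plate's centre. 0 = standing up 0.35 rad, as at the start; 0.35 = flat, at its stop. Flat, it lifts that corner's packer 5 mm and fills the gap; a sound corner's would jam or tilt the plate. About 8 N at the pad; stays where left
- pad_d (a point): centre of the top of the raised press pad (30 x 26 mm, the long side along own x) on shim_d, 50 mm from its hinge; about 40 mm above the bench when the shim stands up, 23 mm when flat
- spray_can: bystander, loose: spray can, 52 mm diameter, 130 mm high, beyond the tray; origin at the centre of its underside
- orange_cap: bystander, loose: orange plastic can cap standing open like a cup, 64 mm across, 60 mm high, beyond the tray; origin at the centre of its underside
- wrench: bystander, loose: steel wrench lying on the bench on the plate's +y side, 160 mm long along its own x; origin at the middle of its underside
- wood_block: bystander, loose: wood offcut on the plate's -y side, 90 x 45 x 35 mm; origin at the centre of its underside

How it is judged:
By the outcome, as a careful person would: the job done as asked, in the order asked, and still so for the second after the job is handed in, with the robot touching nothing.
It also fails if it takes over 64 s, if anything falls off the work surface, if the arm or the gripper's body presses on something with over 40 N, if the wrist force passes 120 N, or if a joint passes its speed limit or range.

ROBOT

A 6-joint arm with a two-finger parallel gripper is mounted at the origin on the work surface. World frame = base frame: x ahead of the robot, y to its left, z up, the work surface at z = 0. Lengths are in m, angles in rad, forces in N, time in s.
With the tool pointing down it reaches from about 0.275 to 0.825 m from the base axis. Payload 4.9 kg.
Tool frame: the origin (TCP) lies where the fingers leave the gripper's body, on its centre line; the fingertips stand 73 mm ahead of it and the grasp point (between the pads) lies 54 mm ahead of it; z points along the fingers, y is the line along which they close (so a half turn about z gives the same grasp; the last joint's range is limited). The gripper opens to 85 mm and grips with 20 to 120 N. Pads are 22 mm wide; open, the fingers measure 114 mm over their backs; the gripper's body (76 mm by 85 mm) begins 54 mm behind the grasp point. The pads swing forward as they close: fully open they stand 13 mm farther back than shut.
Start: joints at [-1.267, 0.326, -0.193, 1.052, 0, 1.437], TCP at [0.233, -0.498, 0.304] pointing down, gripper open.
Joint ranges: [-2.65, 2.65], [-0.97, 1.79], [-1.3, 1.35], [-1.93, 2.1], [-1.47, 1.37], [-3.14, 3.14]. Speed limits (rad/s): [2.57, 2.57, 3.14, 3.14, 3.14, 3.14].

INTERFACE

Orientations are given as [roll, pitch, yaw] about the fixed x, y, z axes, in that order (R = Rz(yaw) Ry(pitch) Rx(roll)).
In Python, from plant import robot, get_image, workorder, search_frame, landmark_of gives the robot as it stands.
- The arm moves only by the shell command python3 -m crank 'ROWS' [FORCE]. ROWS is JSON, a list of rows, each an object of numbers: "x", "y", "z": the shift along the tool's x, y, z in cm; "wx", "wy", "wz": the turn, a rotation vector about the tool's x, y, z in rad; "gripper": the opening, from 0 (shut) to 1 (fully open). A call has 1 to 5 rows; each row shifts and turns the commanded pose from where the row before left it, along the tool's axes as they then stand; what a row does not reach is not made up. A row lasts 1/8 s, in which the tool goes at most 62.5 mm and 10.7 degrees, less where a joint would pass 70% of its speed; a pose out of reach is approached as far as the arm can. A call is refused whole if a number of a shift passes 6.25 or a number of a turn 0.188, either way. A call with a gripper value outside its range is refused whole. The fingers move at their own pace and stop on an object; FORCE is the grip in N (left out, the last holds). Time passes only in rows, so rows that do not move let the fingers close. It gives the time, the measured TCP pose, the force, the opening and the grip force at its end, in the units of the state.
- robot.sense(): the state, without advancing time (a new reading comes with each control period).
- get_image(name): name is "scene" or "top"; returns a dict with "pixels" (480x640x3 uint8, red, green, blue), "camera_matrix" (3x3 intrinsics, pixels), "xyz" and "attitude" of the camera in the world. Camera axes: x right, y up, looking along -z (the intrinsics and any distortion apply to the point x, -y, -z); pixel columns grow to the right and rows downward; lengths in m; the calibration is good to about 2 mm. A picture is of the moment at which its call begins. There is no depth.
- workorder.hand_in(): hands the job in; it is judged then, once.
Trained networks look in the newest picture that a camera, given by its name, has taken for a name from the list of things; names that differ only in an ending like _2 or _b are one class to them, and where a whole thing is asked for, a point or a joint stands for the part that bears it (a point fixed in the world has none). Each returns a list of dicts, best first, with "score" (0 to 1); they miss things now and then, are a little off and sometimes report something else, mostly with a low value. They report only what shows in the picture. A call takes as long as a camera call.
- search_frame(camera, label): "at" ([row, column] in pixels, amid what is visible of it).
- landmark_of(camera, label): "at" ([row, column] in pixels: a listed point, or the origin of a listed thing).
The state is a dict: "clock": time; "q": joint angles; "qvel": joint speeds; "joint_torque": joint torques, N m; "tool_pos": TCP position; "tool_rot": TCP orientation; "force": force on the tool from outside, world axes, zero at the start; "wrist_torque": the same for the moment, N m; "gripper_width": opening from 0.0 (shut) to 1.0 (fully open); "finger_force": force on a finger pad.
Only numpy, scipy, OpenCV 4.12 (cv2) and the standard library are available. Lean on these libraries where they do the work, as an engineer would, in place of code of your own. Each camera call takes 0.05 s, during which the arm holds its last target. There are 200 camera calls.

## Working session

There is one attempt and no reset: what is moved stays moved. The work goes in short steps, Python scripts to look and compute and a shell command to move; the robot and the scene stay as the last step left them, time stands still between calls to the robot, and variables do not carry over. Pictures are saved under pics/ and viewed, at most 10 in all, crops included, and the job is handed in when it is done.

```bash
ls; mkdir -p pics; python3 - <<'E'
from plant import robot,get_image,search_frame,landmark_of
import cv2
print(robot.sense())
for c in("top","scene"):
    im=get_image(c);cv2.imwrite(f"pics/{c}0.png",im["pixels"][:,:,::-1])
    print(c,im["camera_matrix"],im["xyz"],im["attitude"],[k for k in im])
    for l in("plate","tray","corner_a","pad_a","spray_can","orange_cap","wrench","wood_block"):
        print(l,[([round(float(v)) for v in d["at"]],round(d["score"],2)) for d in landmark_of(c,l)][:6])
E
```

```text
pics
{'clock': 0.0, 'q': array([-1.26719365e+00,  3.26926436e-01, -1.93592532e-01,  1.05199939e+00,
       -6.42611135e-06,  1.43660311e+00]), 'qvel': array([-0.00027523,  0.00181569,  0.00030391, -0.00106786, -0.00063624,
        0.00061916]), 'joint_torque': array([-1.76734925e-04, -4.43395078e+01,  2.62442529e+01,  1.54990784e-02,
       -4.15058066e-04, -1.28852236e-06]), 'tool_pos': array([ 0.23304261, -0.49767865,  0.30310795]), 'tool_rot': array([-3.13988525e+00, -2.24023347e-04,  4.37795705e-01]), 'force': array([-0.22573754, -0.45624023, -0.28853229]), 'wrist_torque': array([ 0.0393167 , -0.00434531, -0.00839506]), 'finger_force': 0.0, 'gripper_width': 0.9999896062541794}
top [[487.12599654   0.         323.89222713]
 [  0.         487.12599654 237.7310995 ]
 [  0.           0.           1.        ]] [0.47733279 0.03839852 1.03725438] [ 0.13937578 -0.01977353 -1.58255709] ['pixels', 'camera_matrix', 'xyz', 'attitude']
plate [([261, 362], 0.78)]
tray []
corner_a [([238, 331], 0.83), ([230, 383], 0.81), ([285, 391], 0.7), ([298, 306], 0.65), ([292, 341], 0.58)]
pad_a [([226, 4
[... 201 characters left out ...]

wood_block [([248, 476], 0.81), ([282, 425], 0.21)]
scene [[510.67782764   0.         317.10431027]
 [  0.         510.67782764 238.57753728]
 [  0.           0.           1.        ]] [ 1.08649081 -0.34251323  0.94121838] [ 0.59744729 -0.00206084  0.89176799] ['pixels', 'camera_matrix', 'xyz', 'attitude']
plate [([254, 267], 0.56)]
tray [([266, 265], 0.56)]
corner_a [([257, 303], 0.95), ([287, 264], 0.95), ([253, 226], 0.66), ([222, 266], 0.58)]
pad_a [([236, 325], 0.8), ([309, 237], 0.79), ([270, 202], 0.69), ([204, 290], 0.61)]
spray_can [([311, 352], 0.76), ([254, 227], 0.43)]
orange_cap [([342, 286], 0.89)]
wrench [([210, 342], 0.85)]
wood_block [([341, 174], 0.86), ([254, 267], 0.64)]
```

View pics/top0.png

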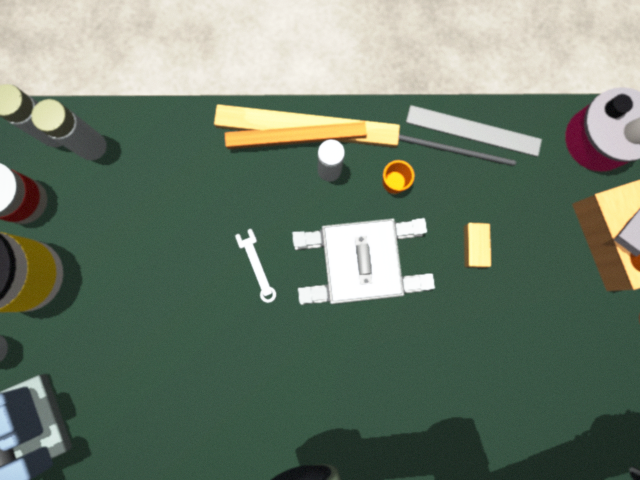

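View pics/scene0.png

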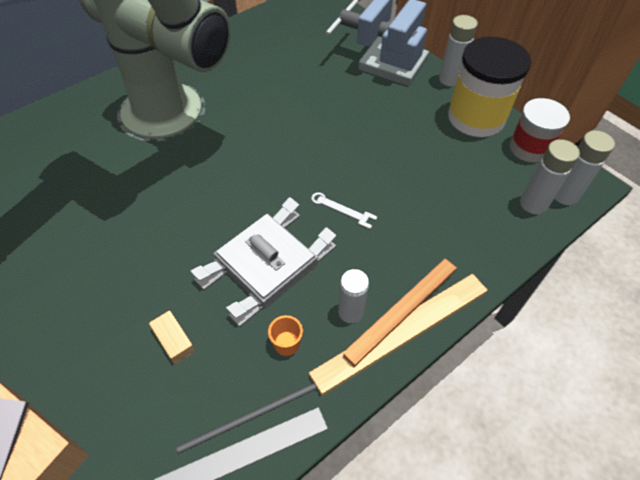

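The top view has the robot at the bottom, with the wrench (267,258) on the plate's +y side (left) and the wood block (248,478) on its -y side. The plate is centred near (261,362), the shim pads are near (239,306), (295,312), (227,412) and (283,420), and the can and cap lie beyond the tray. The scene view agrees with this.

```bash
cat > h.py <<'E'
import numpy as np
from scipy.spatial.transform import Rotation as R
from scipy.optimize import least_squares
from plant import robot,get_image,search_frame,landmark_of
C={k:(sx*.058,sy*.053,.042) for k,sx,sy in(("a",-1,1),("b",1,1),("c",-1,-1),("d",1,-1))}
P={k:(np.sign(v[0])*.058,np.sign(v[1])*.1231,.0398) for k,v in C.items()}
def proj(im,p):
    q=R.from_euler("xyz",im["attitude"]).inv().apply(np.atleast_2d(p)-im["xyz"])
    u=np.c_[q[:,0],-q[:,1],-q[:,2]]@np.array(im["camera_matrix"]).T
    return (u[:,:2]/u[:,2:])[:,::-1]   # row,col
def world(s,pts):
    pts=np.atleast_2d(pts); c,n=np.cos(s[2]),np.sin(s[2])
    return np.c_[s[0]+c*pts[:,0]-n*pts[:,1],s[1]+n*pts[:,0]+c*pts[:,1],pts[:,2]]
E
python3 - <<'E'
from h import *
import cv2
obs=[]
for c in("top","scene"):
    im=get_image(c)
    for l,pts in(("corner_a",C),("pad_a",P)):
        d=[x["at"] for x in landmark_of(c,l) if x["score"]>.5]
        obs.append((c,l,im,np.array(list(pts.values())),np.array(d)))
def res(s,o=obs):
    r=[]
    for c,l,im,p,d in o:
        e=proj(im,world(s,p))
        for x in d:
            k=np.linalg.norm(e-x,axis=1).argmin(); r+=list(e[k]-x)
    return np.array(r)
best=min((least_squares(res,[.43,-.04,y],loss="soft_l1",f_scale=2) for y in(-.2,-.1,0,.1,.2)),key=lambda r:r.cost)
s=best.x;print(s,best.cost);
for o in obs: print(o[0],o[1],least_squares(lambda t:res(t,[o]),s,loss="soft_l1",f_scale=2).x.round(4),res(s,[o]).reshape(-1,2).round(1).tolist())
# overlay check
vs=[]
for c in("top","scene"):
    im=obs[0][2] if c=="top" else obs[2][2]
    v=im["pixels"][:,:,::-1].copy()
    q=[(-.075,-.07,.042),(.075,-.07,.042),(.075,.07,.042),(-.075,.07,.042)]
    e=proj(im,world(s,np.array(q)))[:,::-1]
    ctr=e.mean(0).astype(int)
    f=4
    x0,y0=ctr-[95,70]
    v=cv2.resize(v[y0:y0+140,x0:x0+190],None,fx=f,fy=f,interpolation=cv2.INTER_CUBIC)
    T=lambda a:((a-[x0,y0]+.5)*f).astype(int)
    cv2.polylines(v,[T(e).astype(np.int32)],True,(0,0,255),1)
    for k,a in enumerate(proj(im,world(s,list(C.values())+list(P.values())))[:,::-1]): cv2.circle(v,tuple(int(t) for t in T(a)),4,(0,200,0),-1)
    cv2.imwrite(f"pics/ov_{c}.png",v)
E
```

```text
[ 0.57133553 -0.06376513  0.08845187] 32.73610382259218
top corner_a [ 0.5686 -0.0617  0.0897] [[-1.3, 0.8], [-0.3, 1.2], [-2.5, 0.2], [-1.4, 1.6]]
top pad_a [ 0.5707 -0.0635  0.088 ] [[-2.4, 0.6], [0.3, -1.6], [-0.8, 2.5], [1.5, -0.7]]
scene corner_a [ 0.5766 -0.0656  0.1094] [[-2.3, -1.2], [-2.8, -2.6], [-1.1, -0.2], [-2.3, 1.2]]
scene pad_a [ 0.5714 -0.0658  0.0849] [[-0.8, 1.7], [0.5, -2.7], [-2.0, 1.7], [-0.0, 0.7]]
```

View pics/ov_top.png

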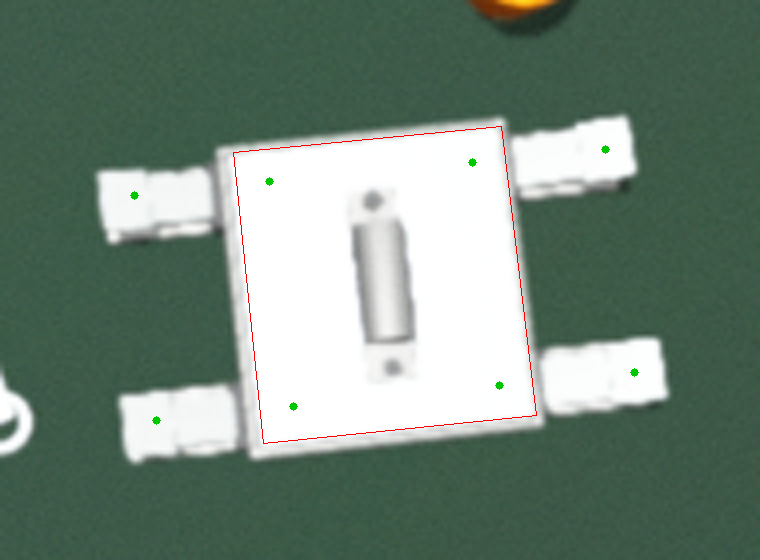

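View pics/ov_scene.png

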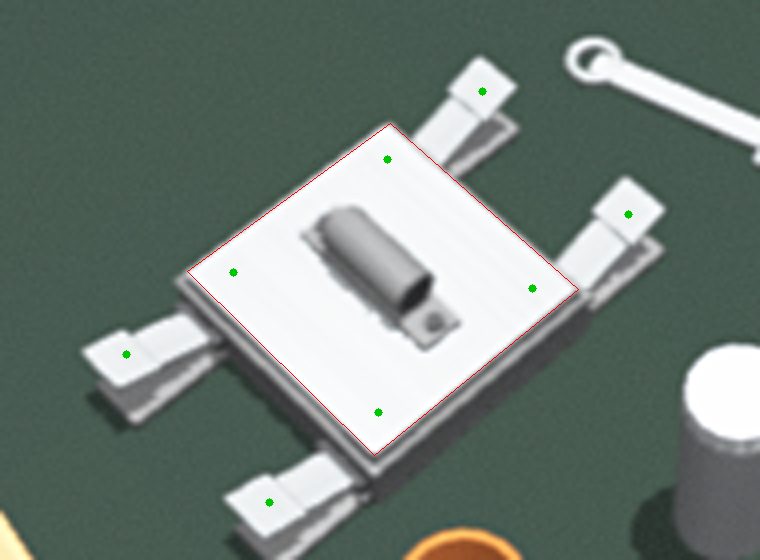

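The outline fits well in the scene view and is within about 3 mm in the top view, and the pads and corners are right. Next I shut the gripper and turn it to the plate's yaw.

```bash
cat >> h.py <<'E'
S=np.array([.5715,-.0645,.088])
def go(name,tipz):
    pt=dict({"corner_"+k:v for k,v in C.items()},**{"pad_"+k:v for k,v in P.items()})[name]
    t=world(S,pt)[0]; t[2]=tipz
    s=robot.sense(); M=R.from_euler("xyz",s["tool_rot"])
    tip=s["tool_pos"]+M.apply([0,0,.073])
    print(name,"tip",tip.round(4),"target",t.round(4),"tool shift cm",(M.inv().apply(t-tip)*100).round(2),"rot",s["tool_rot"].round(4),"F",s["force"].round(2),"t",s["clock"],"g",round(s["gripper_width"],3))
E
python3 -m crank '[{"wz":0.175,"gripper":0},{"wz":0.175,"gripper":0}]' 20
python3 - <<'E'
from h import *
for n in C: go("corner_"+n,.09)
im=get_image("scene")
for l,px,z in(("spray_can",(311,352),0),("orange_cap",(342,286),0)):
    print(l,least_squares(lambda p:(proj(im,[p[0],p[1],z])-px).ravel(),[.7,0]).x)
E
```

```text
corner_a tip [ 0.2332 -0.4982  0.2309] target [ 0.5091 -0.0168  0.09  ] tool shift cm [ 45.39 -31.9   14.09] rot [3.1415 0.     0.4378] F [0.59 0.04 0.25] t 1.2 g 1.0
corner_b tip [ 0.2332 -0.4982  0.2309] target [ 0.6246 -0.0066  0.09  ] tool shift cm [ 56.29 -27.93  14.09] rot [3.1415 0.     0.4378] F [0.59 0.04 0.25] t 1.2 g 1.0
corner_c tip [ 0.2332 -0.4982  0.2309] target [ 0.5184 -0.1224  0.09  ] tool shift cm [ 41.76 -21.95  14.09] rot [3.1415 0.     0.4378] F [0.59 0.04 0.25] t 1.2 g 1.0
corner_d tip [ 0.2332 -0.4982  0.2309] target [ 0.6339 -0.1122  0.09  ] tool shift cm [ 52.66 -17.97  14.09] rot [3.1415 0.     0.4378] F [0.59 0.04 0.25] t 1.2 g 1.0
spray_can [0.7724523  0.00460818]
orange_cap [ 0.7418542 -0.1401822]$[0]: bad value
```

```bash
python3 -m crank '[{"x":0,"y":0,"z":0,"wx":0,"wy":0,"wz":0.175,"gripper":0},{"x":0,"y":0,"z":0,"wx":0,"wy":0,"wz":0.175,"gripper":0}]' 20
```

```text
clock: 1.5
tool_pos: [0.2332, -0.4981, 0.3039]
tool_rot: [-3.142, 0.0, 0.082]
force: [0.2, 0.8, 0.6]
gripper_width: 0.601
finger_force: 0.0
```

```bash
python3 -m crank '[{"x":4.1,"y":-4.6,"z":0,"wx":0,"wy":0,"wz":0,"gripper":0},{"x":4.1,"y":-4.6,"z":0,"wx":0,"wy":0,"wz":0,"gripper":0},{"x":4.1,"y":-4.6,"z":0,"wx":0,"wy":0,"wz":0,"gripper":0},{"x":4.1,"y":-4.6,"z":0,"wx":0,"wy":0,"wz":0,"gripper":0},{"x":4.1,"y":-4.6,"z":0,"wx":0,"wy":0,"wz":0,"gripper":0}]'; python3 -c "
from h import *
go('corner_c',.06)"
```

```text
clock: 2.12
tool_pos: [0.4182, -0.2495, 0.3042]
tool_rot: [3.141, -0.001, 0.087]
force: [1.1, -1.0, 0.4]
gripper_width: 0.0
finger_force: 0.0
corner_c tip [ 0.4183 -0.2495  0.2312] target [ 0.5184 -0.1224  0.06  ] tool shift cm [ 11.07 -11.8   17.12] rot [ 3.141e+00 -7.000e-04  8.750e-02] F [ 1.1  -0.98  0.39] t 2.125 g 0.0
```

```bash
python3 -m crank '[{"x":3.7,"y":-3.9,"z":2,"wx":0,"wy":0,"wz":0,"gripper":0},{"x":3.7,"y":-3.9,"z":2,"wx":0,"wy":0,"wz":0,"gripper":0},{"x":3.7,"y":-4.0,"z":3,"wx":0,"wy":0,"wz":0,"gripper":0},{"x":0,"y":0,"z":5,"wx":0,"wy":0,"wz":0,"gripper":0},{"x":0,"y":0,"z":0,"wx":0,"wy":0,"wz":0,"gripper":0}]'; python3 -c "
from h import *
go('corner_c',.045)"
```

```text
clock: 2.75
tool_pos: [0.5151, -0.1221, 0.1808]
tool_rot: [-3.138, 0.007, 0.089]
force: [-0.3, -1.5, 0.5]
gripper_width: -0.0
finger_force: 0.0
corner_c tip [ 0.5145 -0.1219  0.1078] target [ 0.5184 -0.1224  0.045 ] tool shift cm [0.43 0.11 6.28] rot [-3.1382  0.0071  0.0892] F [-0.32 -1.54  0.53] t 2.75 g -0.0
```

```bash
python3 -m crank '[{"x":0.3,"y":0,"z":3,"wx":0,"wy":0,"wz":0,"gripper":0},{"x":0,"y":0,"z":2.6,"wx":0,"wy":0,"wz":0,"gripper":0},{"x":0,"y":0,"z":0,"wx":0,"wy":0,"wz":0,"gripper":0},{"x":0,"y":0,"z":0,"wx":0,"wy":0,"wz":0,"gripper":0}]'; python3 -c "
from h import *
go('corner_c',.042)"
```

```text
clock: 3.25
tool_pos: [0.5213, -0.1244, 0.1298]
tool_rot: [3.141, -0.002, 0.087]
force: [-0.3, -0.2, 1.2]
gripper_width: -0.002
finger_force: 0.0
corner_c tip [ 0.5215 -0.1245  0.0568] target [ 0.5184 -0.1224  0.042 ] tool shift cm [-0.29 -0.24  1.48] rot [ 3.1405e+00 -2.1000e-03  8.6800e-02] F [-0.32 -0.24  1.16] t 3.25 g -0.002
```

```bash
python3 -m crank '[{"x":-0.3,"y":-0.2,"z":1.0,"wx":0,"wy":0,"wz":0,"gripper":0},{"x":0,"y":0,"z":0,"wx":0,"wy":0,"wz":0,"gripper":0},{"x":0,"y":0,"z":0,"wx":0,"wy":0,"wz":0,"gripper":0}]'; for i in 1 2 3 4; do python3 -m crank '[{"x":0,"y":0,"z":0.2,"wx":0,"wy":0,"wz":0,"gripper":0},{"x":0,"y":0,"z":0,"wx":0,"wy":0,"wz":0,"gripper":0}]' | grep -E "pos|force: \["; done; python3 -c "
from h import *
go('corner_c',.042)"
```

```text
clock: 3.62
tool_pos: [0.5173, -0.1217, 0.1181]
tool_rot: [3.142, -0.0, 0.088]
force: [-0.3, 0.1, -0.1]
gripper_width: 0.001
finger_force: 0.0
tool_pos: [0.5173, -0.1217, 0.1158]
force: [-0.9, 0.3, 0.3]
tool_pos: [0.5174, -0.1219, 0.1139]
force: [0.1, -0.0, 2.1]
tool_pos: [0.5173, -0.122, 0.112]
force: [-0.3, -0.5, 3.2]
tool_pos: [0.5172, -0.1221, 0.11]
force: [-1.6, -1.6, 6.4]
corner_c tip [ 0.5172 -0.1222  0.037 ] target [ 0.5184 -0.1224  0.042 ] tool shift cm [ 0.12  0.03 -0.5 ] rot [3.1407e+00 2.0000e-04 8.7500e-02] F [-1.63 -1.6   6.44] t 4.625 g -0.003
```

```bash
python3 -m crank '[{"x":0,"y":0,"z":0.2,"wx":0,"wy":0,"wz":0,"gripper":0},{"x":0,"y":0,"z":0,"wx":0,"wy":0,"wz":0,"gripper":0}]' | grep -E "pos|force: \["
python3 -c "
from plant import *;import cv2
cv2.imwrite('pics/press.png',cv2.resize(get_image('scene')['pixels'][170:350,160:400,::-1],None,fx=3,fy=3))"
python3 -m crank '[{"x":0,"y":0,"z":-3,"wx":0,"wy":0,"wz":0,"gripper":0},{"x":5.8,"y":0,"z":-3,"wx":0,"wy":0,"wz":0,"gripper":0},{"x":5.8,"y":0,"z":0,"wx":0,"wy":0,"wz":0,"gripper":0},{"x":0,"y":0,"z":3,"wx":0,"wy":0,"wz":0,"gripper":0},{"x":0,"y":0,"z":0,"wx":0,"wy":0,"wz":0,"gripper":0}]'; python3 -c "
from h import *
go('corner_d',.044)"
```

```text
tool_pos: [0.5172, -0.1222, 0.109]
force: [-4.3, -0.8, 14.6]
clock: 5.55
tool_pos: [0.6284, -0.1108, 0.1336]
tool_rot: [-3.139, 0.006, 0.088]
force: [-1.1, -0.5, -0.7]
gripper_width: 0.002
finger_force: 0.0
corner_d tip [ 0.628  -0.1106  0.0606] target [ 0.6339 -0.1122  0.044 ] tool shift cm [0.58 0.21 1.65] rot [-3.1388  0.0056  0.0883] F [-1.15 -0.47 -0.66] t 5.55 g 0.002
```

View pics/press.png

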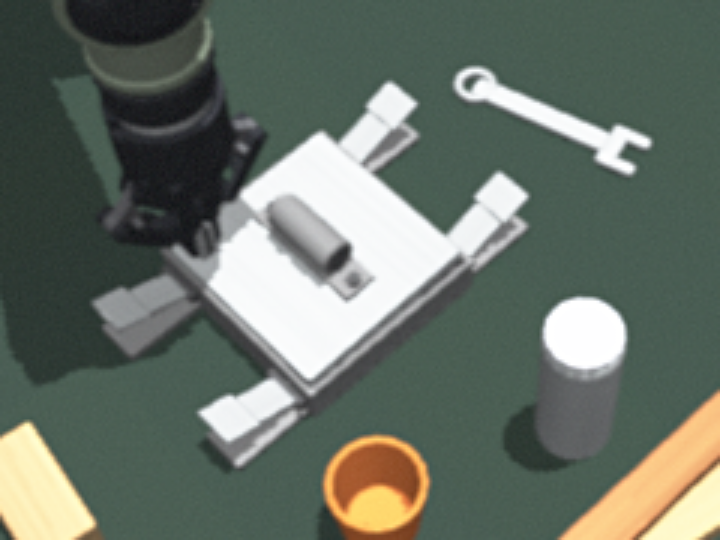

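The picture shows the fingertips on corner c near (245,205) with nothing else touched. Corner c gave about 5 mm before the force jumped, so I press a solid-looking corner (d) for comparison.

```bash
python3 -m crank '[{"x":0.3,"y":0,"z":1.2,"wx":0,"wy":0,"wz":0,"gripper":0},{"x":0,"y":0,"z":0,"wx":0,"wy":0,"wz":0,"gripper":0},{"x":0,"y":0,"z":0,"wx":0,"wy":0,"wz":0,"gripper":0}]'|grep -E "pos|force: \["; for i in 1 2 3; do python3 -m crank '[{"x":0,"y":0,"z":0.15,"wx":0,"wy":0,"wz":0,"gripper":0},{"x":0,"y":0,"z":0,"wx":0,"wy":0,"wz":0,"gripper":0}]' | grep -E "pos|force: \["; done; python3 -c "
from h import *
go('corner_d',.042)"
```

```text
tool_pos: [0.6333, -0.1117, 0.1252]
force: [0.3, -0.5, -1.2]
tool_pos: [0.6334, -0.1116, 0.1234]
force: [0.8, 1.2, 0.7]
tool_pos: [0.6333, -0.1115, 0.1215]
force: [-0.2, -0.3, -0.0]
tool_pos: [0.6332, -0.1115, 0.1199]
force: [0.6, -0.1, -0.9]
corner_d tip [ 0.6332 -0.1115  0.0469] target [ 0.6339 -0.1122  0.042 ] tool shift cm [0.07 0.07 0.49] rot [-3.1415e+00  3.0000e-04  8.7900e-02] F [ 0.55 -0.11 -0.86] t 6.675 g 0.0
```

```bash
for i in 1 2 3 4; do python3 -m crank '[{"x":0,"y":0,"z":0.16,"wx":0,"wy":0,"wz":0,"gripper":0},{"x":0,"y":0,"z":0,"wx":0,"wy":0,"wz":0,"gripper":0}]' | grep -E "pos|force: \["; done
```

```text
tool_pos: [0.6332, -0.1115, 0.1183]
force: [-0.3, 0.6, -0.8]
tool_pos: [0.6332, -0.1115, 0.1167]
force: [-0.2, 0.1, 0.1]
tool_pos: [0.6333, -0.1115, 0.1151]
force: [-1.0, -0.5, -0.9]
tool_pos: [0.6335, -0.1116, 0.1143]
force: [-0.9, -0.1, 4.8]
```

```bash
python3 -m crank '[{"x":0,"y":0,"z":0.16,"wx":0,"wy":0,"wz":0,"gripper":0},{"x":0,"y":0,"z":0,"wx":0,"wy":0,"wz":0,"gripper":0}]' | grep -E "pos|force: \["
python3 -m crank '[{"x":0,"y":0,"z":-3,"wx":0,"wy":0,"wz":0,"gripper":0},{"x":-5.7,"y":2.3,"z":-1,"wx":0,"wy":0,"wz":0,"gripper":0},{"x":-5.7,"y":2.3,"z":0,"wx":0,"wy":0,"wz":0,"gripper":0},{"x":0,"y":2.3,"z":0,"wx":0,"wy":0,"wz":0,"gripper":0},{"x":0,"y":0,"z":0,"wx":0,"wy":0,"wz":0,"gripper":0}]'; python3 -c "
from h import *
go('pad_c',.045)"
```

```text
tool_pos: [0.6335, -0.1116, 0.1139]
force: [-4.0, 0.8, 11.9]
clock: 8.55
tool_pos: [0.5268, -0.1922, 0.1526]
tool_rot: [3.14, -0.002, 0.085]
force: [1.1, -0.6, -0.4]
gripper_width: -0.001
finger_force: 0.0
pad_c tip [ 0.5269 -0.1923  0.0796] target [ 0.5245 -0.1922  0.045 ] tool shift cm [-0.25 -0.03  3.46] rot [ 3.1403e+00 -2.3000e-03  8.5200e-02] F [ 1.07 -0.64 -0.36] t 8.55 g -0.001
```

Corner d is solid, giving about 1 mm at 12 N, so c is the corner that sinks. Next I press pad c.

```bash
python3 -m crank '[{"x":-0.2,"y":0,"z":2.5,"wx":0,"wy":0,"wz":0,"gripper":0},{"x":0,"y":0,"z":0,"wx":0,"wy":0,"wz":0,"gripper":0},{"x":0,"y":0,"z":0.8,"wx":0,"wy":0,"wz":0,"gripper":0},{"x":0,"y":0,"z":0,"wx":0,"wy":0,"wz":0,"gripper":0}]'|grep -E "pos|force: \["; for i in 1 2 3 4 5; do python3 -m crank '[{"x":0,"y":0,"z":0.2,"wx":0,"wy":0,"wz":0,"gripper":0},{"x":0,"y":0,"z":0.2,"wx":0,"wy":0,"wz":0,"gripper":0}]' | grep -E "pos|force: \["; done
```

```text
tool_pos: [0.5242, -0.1901, 0.119]
force: [0.5, -0.1, 1.0]
tool_pos: [0.5241, -0.1905, 0.1153]
force: [-0.4, -0.2, -0.8]
tool_pos: [0.5243, -0.1913, 0.1121]
force: [-2.3, -1.8, 8.7]
tool_pos: [0.5245, -0.1922, 0.1086]
force: [-2.1, -1.4, 9.6]
tool_pos: [0.5248, -0.1927, 0.1047]
force: [-3.0, -5.0, 9.3]
tool_pos: [0.525, -0.193, 0.1008]
force: [-0.9, -5.3, 8.5]
```

```bash
for i in 1 2 3 4 5; do python3 -m crank '[{"x":0,"y":0,"z":0.15,"wx":0,"wy":0,"wz":0,"gripper":0},{"x":0,"y":0,"z":0,"wx":0,"wy":0,"wz":0,"gripper":0}]' | grep -E "pos|force: \["; done
```

```text
tool_pos: [0.5251, -0.1928, 0.0992]
force: [-0.7, -5.5, 5.9]
tool_pos: [0.5251, -0.193, 0.0977]
force: [-0.8, -5.5, 7.0]
tool_pos: [0.5252, -0.193, 0.0963]
force: [-1.5, -6.3, 7.3]
tool_pos: [0.5253, -0.193, 0.0954]
force: [-2.7, -5.4, 11.7]
tool_pos: [0.5253, -0.193, 0.0952]
force: [-5.1, -1.9, 23.7]
```

At the stop: the force jumped to 24 N at the expected height. I lift off and press corner c again to check.

```bash
python3 -m crank '[{"x":0,"y":0,"z":0.1,"wx":0,"wy":0,"wz":0,"gripper":0},{"x":0,"y":0,"z":-4,"wx":0,"wy":0,"wz":0,"gripper":0},{"x":0,"y":-3.5,"z":-1.5,"wx":0,"wy":0,"wz":0,"gripper":0},{"x":0,"y":-3.5,"z":0,"wx":0,"wy":0,"wz":0,"gripper":0},{"x":0,"y":0,"z":0,"wx":0,"wy":0,"wz":0,"gripper":0}]'; python3 -c "
from h import *
go('corner_c',.045)"
```

```text
clock: 12.18
tool_pos: [0.5171, -0.1188, 0.1458]
tool_rot: [-3.141, 0.001, 0.091]
force: [-0.2, -0.6, -0.7]
gripper_width: 0.005
finger_force: 0.0
corner_c tip [ 0.5171 -0.1188  0.0728] target [ 0.5184 -0.1224  0.045 ] tool shift cm [0.1  0.37 2.78] rot [-3.141e+00  5.000e-04  9.070e-02] F [-0.2  -0.56 -0.74] t 12.175 g 0.005
```

```bash
python3 -m crank '[{"x":0,"y":0.2,"z":2.5,"wx":0,"wy":0,"wz":0,"gripper":0},{"x":0,"y":0,"z":0,"wx":0,"wy":0,"wz":0,"gripper":0},{"x":0,"y":0,"z":0,"wx":0,"wy":0,"wz":0,"gripper":0}]'|grep -E "pos|force: \["; for i in 1 2 3 4; do python3 -m crank '[{"x":0,"y":0,"z":0.15,"wx":0,"wy":0,"wz":0,"gripper":0},{"x":0,"y":0,"z":0,"wx":0,"wy":0,"wz":0,"gripper":0}]' | grep -E "pos|force: \["; done
```

```text
tool_pos: [0.518, -0.1233, 0.1208]
force: [1.4, -0.2, 0.3]
tool_pos: [0.5181, -0.123, 0.1195]
force: [-0.0, 0.4, -0.7]
tool_pos: [0.5178, -0.1227, 0.1176]
force: [-0.2, -1.0, -0.8]
tool_pos: [0.5178, -0.1227, 0.1159]
force: [-0.0, 0.4, -0.4]
tool_pos: [0.5179, -0.1227, 0.1145]
force: [-1.0, 0.1, 0.4]
```

```bash
for i in 1 2; do python3 -m crank '[{"x":0,"y":0,"z":0.12,"wx":0,"wy":0,"wz":0,"gripper":0},{"x":0,"y":0,"z":0,"wx":0,"wy":0,"wz":0,"gripper":0}]' | grep -E "pos|force: \["; done
python3 -m crank '[{"x":0,"y":0,"z":-4,"wx":0,"wy":0,"wz":0,"gripper":0},{"x":0,"y":0,"z":-6,"wx":0,"wy":0,"wz":0,"gripper":0},{"x":-4,"y":4,"z":-2,"wx":0,"wy":0,"wz":0,"gripper":0},{"x":-4,"y":4,"z":0,"wx":0,"wy":0,"wz":0,"gripper":0},{"x":-4,"y":4,"z":0,"wx":0,"wy":0,"wz":0,"gripper":0}]'
python3 -m crank '[{"x":-4,"y":4,"z":0,"wx":0,"wy":0,"wz":0,"gripper":0},{"x":-4,"y":4,"z":0,"wx":0,"wy":0,"wz":0,"gripper":0},{"x":0,"y":0,"z":0,"wx":0,"wy":0,"wz":0,"gripper":0},{"x":0,"y":0,"z":0,"wx":0,"wy":0,"wz":0,"gripper":0}]'
python3 -c "
from plant import *;import cv2
cv2.imwrite('pics/end.png',cv2.resize(get_image('scene')['pixels'][170:370,140:400,::-1],None,fx=3,fy=3))"
```

```text
tool_pos: [0.5179, -0.1228, 0.1139]
force: [-1.7, 0.1, 6.6]
tool_pos: [0.5179, -0.1229, 0.1136]
force: [-4.9, 1.0, 13.5]
clock: 14.68
tool_pos: [0.408, -0.2539, 0.2328]
tool_rot: [3.14, -0.001, 0.089]
force: [0.3, -0.1, -0.8]
gripper_width: 0.0
finger_force: 0.0
clock: 15.18
tool_pos: [0.3361, -0.3392, 0.2321]
tool_rot: [-3.141, -0.0, 0.087]
force: [-0.2, 1.1, 0.1]
gripper_width: -0.001
finger_force: 0.0
```

View pics/end.png

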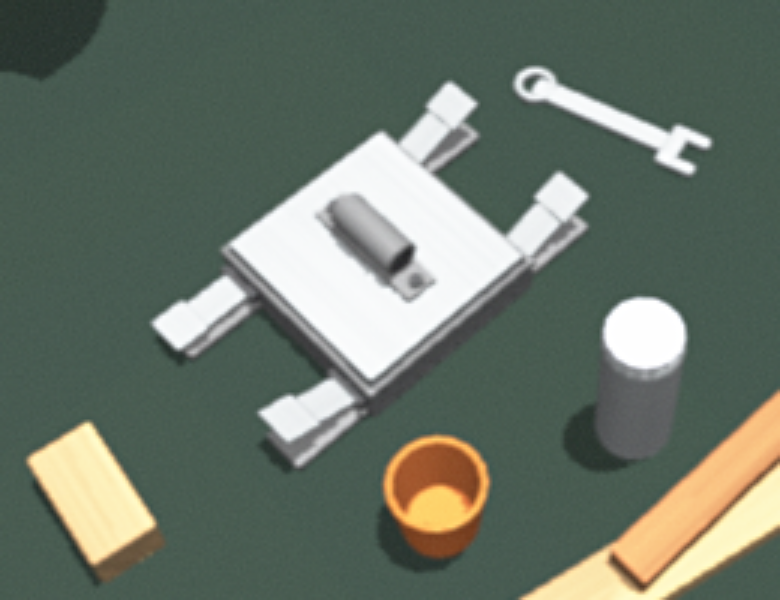

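The shim at corner c (185,325) now lies flat, the other three still stand, and nothing else has moved.

```bash
python3 -c "
from plant import workorder
print(workorder.hand_in())"
```

```text
the job is handed in; nothing more can be done
None
```

The job is handed in: corner c was the one that sank (about 5 mm). I pressed shim c flat to its stop, corner c then held solid on re-pressing, and the other three shims and the loose items look untouched in the last picture. I checked corner d as solid but did not press a or b.

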